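Stand each round-bottom flask on its cork ring

TASK

The four stoppered round-bottom flasks have come over in the blue carrier, and they cannot stand on the bench by themselves. Move each one to the cork ring of its own size (smallest flask on the smallest ring, and so on up to the largest), set down gently, neck up, so that its bulb sits well home in the ring, and let go. It is glass: do not drop a flask or knock one against another, and leave the rings where they lie and the other things on the bench alone.

Things in the scene. Friction and masses are not known exactly. Their poses are not given: they have to be found in the camera images.
- flask_25: smallest amber round-bottom flask, white stopper: bulb 42 mm across, neck 18 mm across (rim bead 2 mm more), rim 56 mm and stopper top 70 mm above the bulb centre, 35 g. Origin: bulb centre; z up the neck. Grip the neck 46 mm above the origin, from any side. Origin is 39 mm above the bench seated in its ring, 52 mm at the start in the fixed blue carrier (200 x 200 x 40 mm)
- flask_50: second smallest amber round-bottom flask, yellow stopper: bulb 51 mm across, neck 21 mm across (rim bead 2 mm more), rim 64 mm and stopper top 78 mm above the bulb centre, 50 g. Origin: bulb centre; z up the neck. Grip the neck 53 mm above the origin, from any side. Origin is 39 mm above the bench seated in its ring, 59 mm at the start in the fixed blue carrier (200 x 200 x 40 mm)
- flask_100: second largest amber round-bottom flask, green stopper: bulb 64 mm across, neck 24 mm across (rim bead 2 mm more), rim 74 mm and stopper top 88 mm above the bulb centre, 75 g. Origin: bulb centre; z up the neck. Grip the neck 61 mm above the origin, from any side. Origin is 42 mm above the bench seated in its ring, 67 mm at the start in the fixed blue carrier (200 x 200 x 40 mm)
- flask_250: largest amber round-bottom flask, red stopper: bulb 85 mm across, neck 28 mm across (rim bead 2 mm more), rim 90 mm and stopper top 104 mm above the bulb centre, 140 g. Origin: bulb centre; z up the neck. Grip the neck 76 mm above the origin, from any side. Origin is 49 mm above the bench seated in its ring, 79 mm at the start in the fixed blue carrier (200 x 200 x 40 mm)
- ring_25: smallest of four loose cork rings, outside 60 mm, bore 32 mm, 25 mm high, flat on the bench; for the smallest flask (white stopper). Origin: centre of its underside, on the bench; z up. It weighs 30 g and can be pushed along
- ring_50: second smallest of four loose cork rings, outside 72 mm, bore 43 mm, 25 mm high, flat on the bench; for the second smallest flask (yellow stopper). Origin: centre of its underside, on the bench; z up. It weighs 54 g and can be pushed along
- ring_100: second largest of four loose cork rings, outside 84 mm, bore 54 mm, 25 mm high, flat on the bench; for the second largest flask (green stopper). Origin: centre of its underside, on the bench; z up. It weighs 78 g and can be pushed along
- ring_250: largest of four loose cork rings, outside 104 mm, bore 70 mm, 25 mm high, flat on the bench; for the largest flask (red stopper). Origin: centre of its underside, on the bench; z up. It weighs 118 g and can be pushed along
- cover_slips: bystander: small blue and white box of cover glasses, 31 x 32 x 18 mm, behind the rings; origin: centre of its underside. Leave alone
- timer: bystander: white lab timer, 66 x 66 x 18 mm, lying flat behind the rings; origin: centre of its underside. Leave alone
Things that resemble listed ones, but are neither listed nor needed, are in the scene too. Leave any black look-alike of the flask_100 alone.

How it is judged (in metres and radians):
At the end, for the whole second after the job is handed in: each flask is seated in the ring of its size (bulb centre within 8 mm of the ring's centre, within 4 mm of its seated height), neck within 0.4 rad of upright, at rest; the rings lie flat on the bench (horizontal distance between flask_25 and ring_25 below 0.008 m and z of flask_25 in the frame of ring_25 between 0.0346 and 0.0426 m and angle between each of flask_25, flask_50, flask_100, flask_250's own z axis and vertical below 0.4 rad and height (world z) of each of ring_25, ring_50, ring_100, ring_250 below 0.006 m and angle between each of ring_25, ring_50, ring_100, ring_250's own z axis and vertical below 0.05 rad and linear speed of each of flask_25, flask_50, flask_100, flask_250 below 0.02 m/s and angular speed of each of flask_25, flask_50, flask_100, flask_250 below 0.2 rad/s and horizontal distance between flask_50 and ring_50 below 0.008 m and z of flask_50 in the frame of ring_50 between 0.0347 and 0.0427 m and horizontal distance between flask_100 and ring_100 below 0.008 m and z of flask_100 in the frame of ring_100 between 0.0382 and 0.0462 m and horizontal distance between flask_250 and ring_250 below 0.008 m and z of flask_250 in the frame of ring_250 between 0.0451 and 0.0531 m); the robot touches nothing.
It fails at once if a cork ring is shifted by more than 30 mm (distance of any of ring_25, ring_50, ring_100, ring_250 from where it was at the start of the episode above 0.03 m).
It fails at once if glass knocks on glass: two flasks touch with more than 3 N (contact force between flask_25 and flask_50 above 3 N or contact force between any of flask_25, flask_50 and flask_100 above 3 N or contact force between any of flask_25, flask_50, flask_100 and flask_250 above 3 N).
It fails at once if a flask is dropped or knocked away: it moves faster than 0.6 m/s while the fingers do not hold it ((linear speed of flask_25 above 0.6 m/s and contact force between flask_25 and the fingers below 0.05 N) or (linear speed of flask_50 above 0.6 m/s and contact force between flask_50 and the fingers below 0.05 N) or (linear speed of flask_100 above 0.6 m/s and contact force between flask_100 and the fingers below 0.05 N) or (linear speed of flask_250 above 0.6 m/s and contact force between flask_250 and the fingers below 0.05 N)).
It fails at once if a flask falls over (angle between any of flask_25, flask_50, flask_100, flask_250's own z axis and vertical above 0.9 rad).
It fails at once if a thing standing round the work (box of cover glasses, timer) is shifted by more than 30 mm (distance of any of cover_slips, timer from where it was at the start of the episode above 0.03 m).
It also fails if it takes over 112 s, if anything falls off the work surface, if the arm or the gripper's body presses on something with over 40 N, if the wrist force passes 120 N, or if a joint passes its speed limit or range.

ROBOT

A 6-joint arm with a two-finger parallel gripper is mounted at the origin on a cart in front of the work surface, level with it; the furniture and walls round the work are solid. World frame = base frame: x ahead of the robot, y to its left, z up, the work surface at z = 0. Lengths are in m, angles in degrees, forces in N, time in s.
With the tool pointing down it reaches from about 0.375 to 0.9 m from the base axis. Payload 3.1 kg.
Tool frame: the origin (TCP) lies at the very end of the fingers, on their centre line; the grasp point (between the pads) lies 19 mm behind it (grasp_offset is the distance from the TCP to the grasp point, in m); z points along the fingers, y is the direction in which the jaws open and shut (so a half turn about z gives the same grasp; the last joint's range is limited). The gripper opens to 87 mm and grips with 3 to 60 N. Pads are 19 mm wide; open, the fingers measure 117 mm over their backs; the gripper's body (75 mm by 190 mm) begins 51 mm behind the grasp point.
Start: joints at [66.091, 30.224, 82.088, -0, 67.689, -10.227], TCP at [0.148, 0.607, 0.223] pointing down, gripper open.
Joint ranges: [-176.69, 176.69], [-43.24, 126.21], [12.49, 139.97], [-82, 262], [0, 151.66], [-163.58, 163.58]. Speed limits (degrees/s): [159.86, 159.86, 180, 180, 180, 180].

INTERFACE

Orientations are given as a 3x3 rotation matrix whose columns are the frame's x, y, z axes.
In Python, from rig import * gives the robot as it stands. The module is installed in compiled form; this text tells all that it offers.
- The arm moves only by the tool play_rows, never from a script. Its argument "plan" is a list that holds one entry, the list of rows, each a list of 7 numbers: the shift along the world's x, y, z each as a share of 5 cm, from -1 to 1, then the turn, a rotation vector about the world's x, y, z each as a share of pi rad, from -1 to 1, then the gripper's target within -1 to 1 (fully open at 1, half-way at 0, shut at -1). A call has 1 to 12 rows; each row shifts and turns the commanded pose from where the row before left it; what a row does not reach is not made up. A row lasts 1/10 s, in which the tool goes at most 50 mm and 8.59 degrees, less where a joint would pass 70% of its speed; a pose out of reach is approached as far as the arm can. A call with a number of a shift or a turn outside -1 to 1 is refused whole. A call with a gripper value outside its range is refused whole. The fingers move at their own pace and stop on an object; the grip force is fixed at half the most. Time passes only in rows, so rows that do not move let the fingers close. It gives the time, the measured TCP pose, the force and the opening at its end, in the units of the state.
- read_state(): the state, without advancing time (a new reading comes with each control period).
- capture(name): name is "scene" or "top"; returns the picture (420x560x3 uint8, red, green, blue); there is no depth.
- camera_params(name): a dict with "intrinsics" (3x3 intrinsics, pixels), "k1" (the pictures are not rectified: a ray, as slopes to the right and down, at radius r is drawn at 1 + k1 r^2 times it, then the intrinsics apply), "R" (3x3) and "t" (3): a world point X has camera coordinates R X + t. Camera axes: x right, y down, z forward; pixel columns grow to the right and rows downward; lengths in m; the calibration is good to about 2 mm. A picture is of the moment at which its call begins. camera_params takes no time and is no camera call.
- hand_in(): hands the job in, once; it reports no verdict.
The state is a dict: "time_s": time; "joint_positions": joint angles; "qvel": joint speeds; "tau": joint torques, N m; "position": TCP position; "tcp_rot": TCP orientation; "force": force on the tool from outside, world axes, zero at the start; "moment": the same for the moment, N m; "opening": opening from 0.0 (shut) to 1.0 (fully open).
Only numpy, scipy, OpenCV 4.12 (cv2) and the standard library are available. Lean on these libraries where they do the work, as an engineer would, in place of code of your own. Each camera call takes 0.05 s, during which the arm holds its last target. There are 200 camera calls.

## Working session

There is one attempt and no reset: what is moved stays moved. The work goes in short steps, Python scripts to look and compute and a tool call to move; the robot and the scene stay as the last step left them, time stands still between calls to the robot, and variables do not carry over. Pictures are saved under pics/ and viewed, about 12 in all and at most 16, crops included, and the job is handed in when it is done.

Besides the shell and the picture viewer there is one more tool, called after "Call:" as name(argument=value, ...) on one line, values as JSON. play_rows: Moves the arm, as the interface text tells. Its arguments: {"type":"object","properties":{"plan":{"type":"array"}},"required":["plan"]}

```bash
mkdir -p pics
python3 - <<'E'
from rig import *
import cv2
for n in("scene","top"):
    im=capture(n); cv2.imwrite(f"pics/{n}0.png",im[:,:,::-1]); p=camera_params(n); print(n,p)
s=read_state(); print(s["position"],s["tcp_rot"],s["time_s"])
E
```

```text
scene {'intrinsics': array([[476.65659954,   0.        , 279.00082268],
       [  0.        , 476.65659954, 205.58917381],
       [  0.        ,   0.        ,   1.        ]]), 'k1': 0.004359372053946421, 'R': array([[-0.92269544,  0.38552051,  0.00265696],
       [ 0.31086178,  0.74805   , -0.58633279],
       [-0.22803086, -0.54018065, -0.81006592]]), 't': array([ 0.50036631, -0.11981097,  1.66009906])}
top {'intrinsics': array([[390.70464893,   0.        , 282.66307239],
       [  0.        , 390.70464893, 209.11541546],
       [  0.        ,   0.        ,   1.        ]]), 'k1': -0.01123771578315803, 'R': array([[-0.00547251, -0.99984397, -0.01679556],
       [-0.99204702,  0.00754039, -0.12564179],
       [ 0.12574883,  0.01597441, -0.99193349]]), 't': array([0.0100968 , 0.55692175, 1.11215358])}
[0.1475289  0.60665309 0.22165979] [[-9.71615240e-01  2.36565305e-01 -8.25039592e-04]
 [ 2.36566446e-01  9.71613646e-01 -1.79982168e-03]
 [ 3.75844361e-04 -1.94391086e-03 -9.99998040e-01]] 0.1
```

View pics/scene0.png

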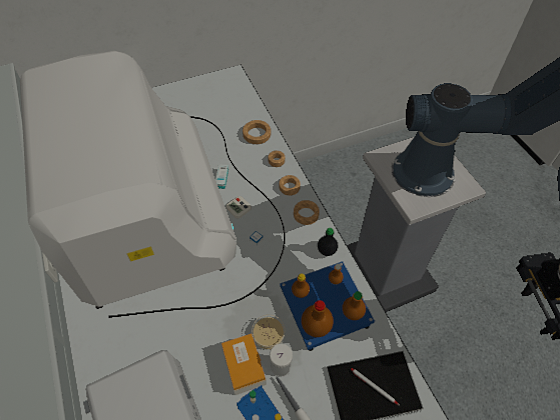

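View pics/top0.png

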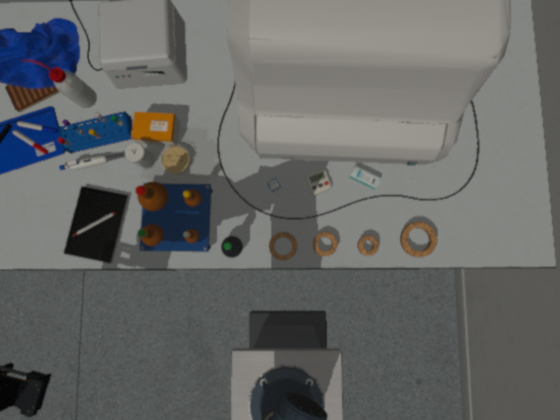

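The overview shows the carrier at top-view (176,217) and the rings near row 243, at columns 283, 325, 368 and 419. The black look-alike is at (231,246), between the carrier and the rings.

```bash
cat > h.py <<'E'
from rig import *
import numpy as np,cv2
def proj(n,X):
    p=camera_params(n);K=p["intrinsics"];c=p["R"]@np.array(X,float)+p["t"];s=c[:2]/c[2]
    s=s*(1+p["k1"]*(s@s));return K[:2,:2]@s+K[:2,2]
def ray(n,uv):
    p=camera_params(n);K=p["intrinsics"];d=(np.array(uv,float)-K[:2,2])/K[0,0];s=d
    for _ in range(5): s=d/(1+p["k1"]*(s@s))
    R=p["R"];return -R.T@p["t"],R.T@np.array([*s,1])
def atz(n,uv,z):
    o,d=ray(n,uv);return (o+d*(z-o[2])/d[2])
def crop(n,x,y,w,h,f,out,im=None):
    im=capture(n) if im is None else im
    c=cv2.resize(im[y:y+h,x:x+w],None,fx=f,fy=f,interpolation=cv2.INTER_CUBIC)
    for i in range(0,w,10): cv2.line(c,(i*f,0),(i*f,4 if i%50 else 10),(255,255,0),1)
    for i in range(0,h,10): cv2.line(c,(0,i*f),(4 if i%50 else 10,i*f),(255,255,0),1)
    cv2.imwrite(out,c[:,:,::-1])
E
python3 - <<'E'
from h import *
t=cv2.imread("pics/top0.png")[:,:,::-1];s=cv2.imread("pics/scene0.png")[:,:,::-1]
a=cv2.resize(t[175:260,125:255],None,fx=6,fy=6,interpolation=2)
b=cv2.resize(t[215:265,260:445],None,fx=4,fy=4,interpolation=2)
cv2.imwrite("pics/a.png",a[:,:,::-1]); cv2.imwrite("pics/b.png",b[:,:,::-1])
cv2.imwrite("pics/c.png",cv2.resize(s[225:355,270:385],None,fx=4.5,fy=4.5,interpolation=2)[:,:,::-1])
print(atz("top",(176,217),.04))
E
```

```text
[0.53543834 0.31937065 0.04      ]
```

View pics/a.png

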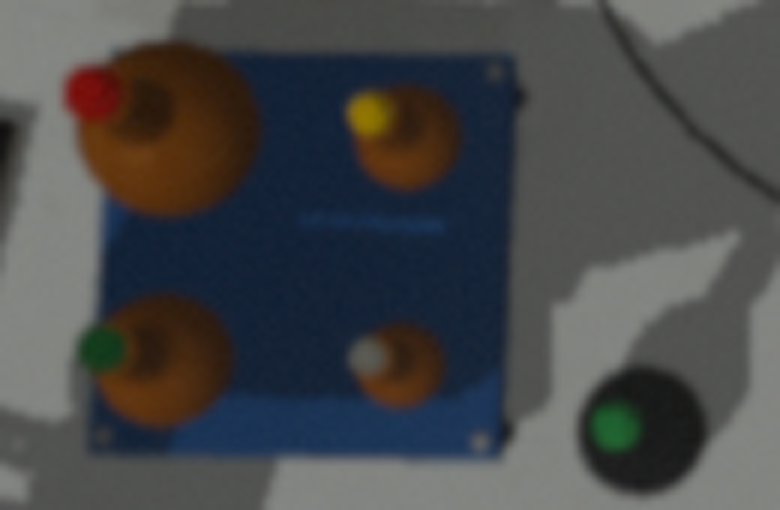

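View pics/b.png

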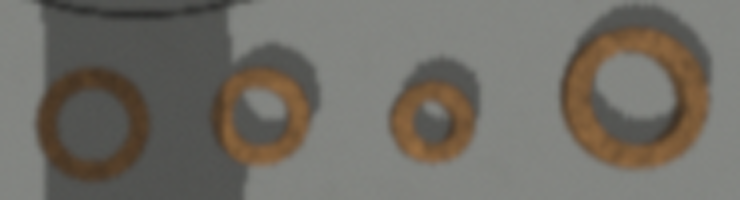

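View pics/c.png

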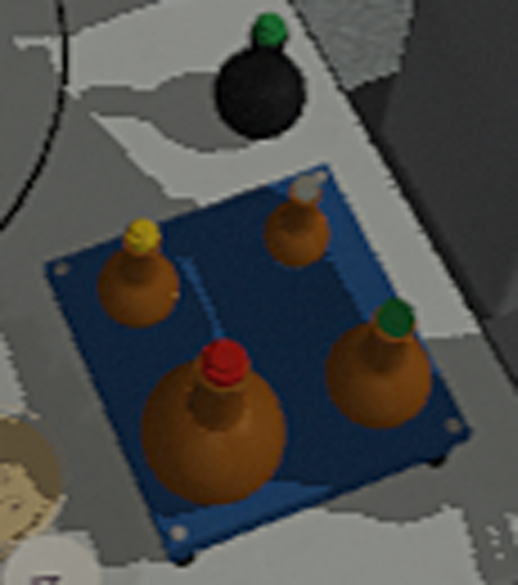

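The crops give bulb, stopper and ring outlines in both cameras. Next I turn them into positions.

Run:
```python
from h import *
from scipy.optimize import least_squares
tp=lambda u,v:((u+.5)/6-.5+125,(v+.5)/6-.5+175)
sp=lambda u,v:((u+.5)/4.5-.5+270,(v+.5)/4.5-.5+225)
F={"250":(.079,.104,(169,130),(94,94),(214,432),(225,363)),"100":(.067,.088,(162,360),(102,349),(379,375),(396,319)),
"50":(.059,.078,(408,138),(370,115),(139,287),(143,237)),"25":(.052,.070,(401,366),(368,356),(297,235),(306,188))}
for k,(z,st,a,b,c,d) in F.items():
    print(k,*[np.round(atz(n,m(*q),h)[:2],4) for n,m,q,h in(("top",tp,a,z),("top",tp,b,z+st-.005),("scene",sp,c,z),("scene",sp,d,z+st-.006))])
# black lookalike, bulb ~ z 0.032
print("black",atz("top",tp(643,430),.035),atz("top",tp(614,427),.12))
# rings: silhouette bbox fit
T=cv2.imread("pics/top0.png");S=cv2.imread("pics/scene0.png")
def seg(im):
    h=cv2.cvtColor(im,cv2.COLOR_BGR2HSV); m=cv2.inRange(h,(5,75,50),(20,255,255))
    return m
def bb(m,uv,r=32):
    n,l,st,ce=cv2.connectedComponentsWithStats(m)
    i=min(range(1,n),key=lambda i:np.hypot(*(st[i,:2]+st[i,2:4]/2-uv))+(1e3 if st[i,4]<60 else 0)); x,y,w,h,A=st[i]
    return np.array([x-.5,x+w-.5,y-.5,y+h-.5]),A
th=np.linspace(0,6.283,60)
def pb(n,xy,D):
    P=np.array([proj(n,(xy[0]+D/2*np.cos(t),xy[1]+D/2*np.sin(t),z)) for t in th for z in(0.,.025)])
    return np.array([P[:,0].min(),P[:,0].max(),P[:,1].min(),P[:,1].max()])
for k,D,u,v in(("100",.084,(283,246),(306,212)),("50",.072,(325,244),(289,184)),("25",.060,(368,244),(276,158)),("250",.104,(419,239),(257,132))):
    o=[]
    for n,im,q in(("top",T,u),("scene",S,v)):
        B,A=bb(seg(im),np.array(q))
        r=least_squares(lambda x:pb(n,x,D)-B,atz(n,q,.02)[:2]); o+=[np.round(r.x,4),np.round(r.fun,1)]
    print(k,*o)
```

```text
250 [0.5913 0.3765] [0.5912 0.3748] [0.5926 0.3806] [0.5934 0.3809]
100 [0.4826 0.3801] [0.4824 0.3775] [0.4828 0.3821] [0.4847 0.3835]
50 [0.5896 0.2671] [0.5887 0.2663] [0.5903 0.2703] [0.5918 0.2726]
25 [0.48   0.2696] [0.4807 0.2684] [0.4813 0.2728] [0.4826 0.2736]
black [0.44922589 0.15520404 0.035     ] [0.44791428 0.15579552 0.12      ]
100 [0.451  0.0063] [-0.8  0.8 -0.4  0.4] [0.4519 0.0093] [-0.7  0.7 -0.4  0.3]Traceback (most recent call last):
  File "<stdin>", line 28, in <module>
    return func(*args, **kwargs)
    result = trf(vector_fun.fun, vector_fun.jac, x0, f0, J0, lb, ub, ftol, xtol,
                 gtol, max_nfev, x_scale, loss_function, tr_solver,
                 tr_options.copy(), verbose, callback=callback_wrapped)
    return trf_no_bounds(
        fun, jac, x0, f0, J0, ftol, xtol, gtol, max_nfev, x_scale,
        loss_function, tr_solver, tr_options, verbose, callback=callback)
    J = jac(x)
    self._update_jac()
    ~~~~~~~~~~~~~~~~^^
    self.J = self.jac_wrapped(xp_copy(self.x), f0=self.f)
             ~~~~~~~~~~~~~~~~^^^^^^^^^^^^^^^^^^^^^^^^^^^^
   
[... 413 characters left out ...]
^^^^^
                             mf)
                             ^^^
    df = [f_eval - f0 for f_eval in f_evals]
                                    ^^^^^^^
    f = np.atleast_1d(self.fun(x, *self.args, **self.kwargs))
                      ~~~~~~~~^^^^^^^^^^^^^^^^^^^^^^^^^^^^^^
    return np.atleast_1d(self.fun(x))
                         ~~~~~~~~^^^
    return self.f(x, *self.args, **self.kwargs)
           ~~~~~~^^^^^^^^^^^^^^^^^^^^^^^^^^^^^^
  File "<stdin>", line 28, in <lambda>
  File "<stdin>", line 22, in pb
  File "h.py", line 4, in proj
    p=camera_params(n);K=p["intrinsics"];c=p["R"]@np.array(X,float)+p["t"];s=c[:2]/c[2]
ValueError: time passes only in moves, steps and waits
```

```bash
sed -i 's/^import numpy.*/import numpy as np,cv2\nP={n:camera_params(n) for n in("scene","top")}/; s/p=camera_params(n)/p=P[n]/' h.py
cat > rings.py <<'E'
from h import *
from scipy.optimize import least_squares
th=np.linspace(0,6.283,60)
def seg(im): return cv2.inRange(cv2.cvtColor(im,cv2.COLOR_BGR2HSV),(5,75,50),(20,255,255))
def bb(m,uv):
    n,l,st,ce=cv2.connectedComponentsWithStats(m)
    i=min(range(1,n),key=lambda i:np.hypot(*(st[i,:2]+st[i,2:4]/2-uv))+(1e3 if st[i,4]<60 else 0)); x,y,w,h,A=st[i]
    return np.array([x-.5,x+w-.5,y-.5,y+h-.5])
def pb(n,xy,D):
    Q=np.array([proj(n,(xy[0]+D/2*np.cos(t),xy[1]+D/2*np.sin(t),z)) for t in th for z in(0.,.025)])
    return np.r_[Q[:,0].min(),Q[:,0].max(),Q[:,1].min(),Q[:,1].max()]
R=(("100",.084,(283,246),(306,212)),("50",.072,(325,244),(289,184)),("25",.060,(368,244),(276,158)),("250",.104,(419,239),(257,132)))
def rings(T,S):
  for k,D,u,v in R:
    o=[]
    for n,im,q in(("top",T,u),("scene",S,v)):
        B=bb(seg(im),np.array(q))
        r=least_squares(lambda x:pb(n,x,D)-B,atz(n,q,.02)[:2]); o+=[np.round(r.x,4),np.round(r.fun,1)]
    print(k,*o)
E
python3 -c "
from rings import *
rings(cv2.imread('pics/top0.png'),cv2.imread('pics/scene0.png'))"
```

```text
100 [0.451  0.0063] [-0.8  0.8 -0.4  0.4] [0.4519 0.0093] [-0.7  0.7 -0.4  0.3]
50 [ 0.4561 -0.1174] [-0.1  0.1 -0.4  0.4] [ 0.4576 -0.1158] [-0.2  0.2 -0.7  0.6]
25 [ 0.4509 -0.2441] [-0.5  0.5  0.2 -0.2] [ 0.4534 -0.2401] [-0.1  0.1 -0.8  0.8]
250 [ 0.4676 -0.3932] [-1.1  1.  -0.3  0.3] [ 0.4687 -0.3901] [-0.3  0.3 -0.6  0.6]
```

Call:
play_rows(plan=[[[0.74,-0.38,0.05,0,0,-0.047,1],[0.74,-0.38,0.05,0,0,-0.047,1],[0.74,-0.38,0.05,0,0,-0.047,1],[0.74,-0.38,0.05,0,0,-0.047,1],[0.74,-0.38,0.05,0,0,-0.047,1],[0.74,-0.38,0.05,0,0,-0.047,1],[0.74,-0.38,0.05,0,0,-0.047,1],[0.74,-0.38,0.05,0,0,-0.047,1],[0.74,-0.38,0.05,0,0,-0.047,1],[0.74,-0.38,0.05,0,0,0,1],[0.74,-0.38,0.05,0,0,0,1],[0,0,0,0,0,0,1]]])

```text
time_s: 1.3
position: [0.5603, 0.3949, 0.2496]
tcp_rot: [[0.003, 1.0, 0.004], [1.0, -0.003, -0.001], [-0.001, 0.004, -1.0]]
force: [-0.8, 0.8, -0.2]
opening: 0.999
```

Call:
play_rows(plan=[[[0.32,-0.16,0,0,0,0,1],[0.32,-0.17,0,0,0,0,1],[0,0,-0.3,0,0,0,1],[0,0,-0.3,0,0,0,1],[0,0,-0.3,0,0,0,1],[0,0,0,0,0,0,1],[0,0,0,0,0,0,1]]])

```text
time_s: 2.0
position: [0.5862, 0.382, 0.2043]
tcp_rot: [[-0.004, 1.0, -0.001], [1.0, 0.004, -0.001], [-0.001, -0.001, -1.0]]
force: [0.7, 0.3, 0.8]
opening: 1.004
```

Run:
```python
from h import *
s=read_state();p=np.array(s["position"]);print(p)
im=capture("scene");t=capture("top")
# mark expected TCP and finger tips inner edges
for n,I in(("scene",im),("top",t)):
    print(n,proj(n,p),proj(n,p+[.0435,0,0]),proj(n,p-[.0435,0,0]))
a=cv2.resize(im[215:365,250:400],None,fx=4,fy=4,interpolation=2)
b=cv2.resize(t[140:260,120:220],None,fx=2,fy=5,interpolation=2)[:600]
cv2.imwrite("pics/d.png",np.hstack([a,b])[:,:,::-1])
```

```text
[0.58615743 0.38197419 0.20425998]
scene [323.31507666 299.88613515] [306.98263183 306.33528262] [339.36994065 293.54788365]
top [133.45663227 190.44477388] [134.19134197 173.62931649] [132.72006921 207.44903655]
```

View pics/d.png

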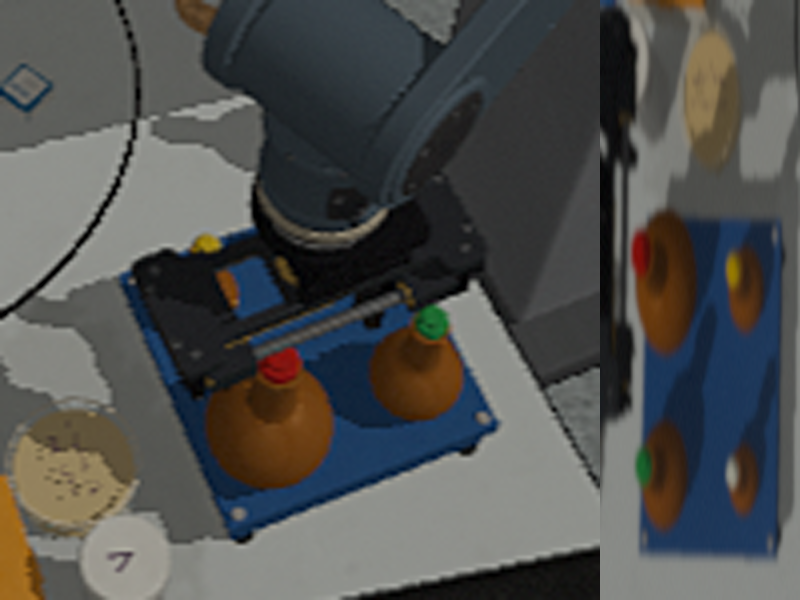

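The fingers straddle the red stopper, seen at crop (280,362) against an expected TCP of (292,340). I correct by a few mm, descend and grip.

Call:
play_rows(plan=[[[0.11,-0.06,0,0,0,0,1],[0,0,-0.34,0,0,0,1],[0,0,-0.34,0,0,0,1],[0,0,-0.34,0,0,0,1],[0,0,-0.34,0,0,0,1],[0,0,0,0,0,0,1],[0,0,0,0,0,0,1]]])

```text
time_s: 2.8
position: [0.5929, 0.3788, 0.1376]
tcp_rot: [[-0.003, 1.0, 0.001], [1.0, 0.003, 0.0], [0.0, 0.001, -1.0]]
force: [0.1, 0.8, 0.5]
opening: 0.998
```

Call:
play_rows(plan=[[[0,0,0,0,0,0,0],[0,0,0,0,0,0,-0.2],[0,0,0,0,0,0,-0.3],[0,0,0,0,0,0,-0.4],[0,0,0,0,0,0,-0.5],[0,0,0,0,0,0,-1],[0,0,0,0,0,0,-1],[0,0,0,0,0,0,-1]]])

```text
time_s: 3.6
position: [0.5923, 0.3787, 0.137]
tcp_rot: [[-0.003, 1.0, -0.0], [1.0, 0.003, -0.0], [-0.0, -0.0, -1.0]]
force: [0.1, -0.3, 0.6]
opening: 0.357
```

Call:
play_rows(plan=[[[0,0,0.1,0,0,0,-1],[0,0,0.2,0,0,0,-1],[0,0,0.4,0,0,0,-1],[0,0,0.5,0,0,0,-1],[0,0,0.5,0,0,0,-1],[0,0,0.5,0,0,0,-1],[0,0,0.5,0,0,0,-1],[0,0,0.4,0,0,0,-1],[0,0,0.2,0,0,0,-1],[0,0,0,0,0,0,-1]]])

```text
time_s: 4.6
position: [0.593, 0.3791, 0.3044]
tcp_rot: [[-0.003, 1.0, 0.004], [1.0, 0.003, 0.002], [0.002, 0.004, -1.0]]
force: [0.6, 0.4, -1.2]
opening: 0.312
```

Call:
play_rows(plan=[[[-0.31,-0.2,0,0,0,0,-1],[-0.31,-0.4,0,0,0,0,-1],[-0.31,-0.6,0,0,0,0,-1],[-0.31,-0.7,0,0,0,0,-1],[-0.31,-0.7,0,0,0,0,-1],[-0.31,-0.7,0,0,0,0,-1],[-0.31,-0.7,0,0,0,0,-1],[-0.31,-0.7,0,0,0,0,-1],[0,-0.7,0,0,0,0,-1],[0,-0.7,0,0,0,0,-1],[0,-0.7,0,0,0,0,-1],[0,-0.7,0,0,0,0,-1]]])

```text
time_s: 5.8
position: [0.4672, 0.0026, 0.301]
tcp_rot: [[-0.003, 1.0, -0.002], [1.0, 0.003, 0.001], [0.001, -0.002, -1.0]]
force: [0.4, -0.2, -1.4]
opening: 0.312
```

Call:
play_rows(plan=[[[0,-0.7,0,0,0,0,-1],[0,-0.7,0,0,0,0,-1],[0,-0.7,0,0,0,0,-1],[0,-0.7,0,0,0,0,-1],[0,-0.7,0,0,0,0,-1],[0,-0.7,0,0,0,0,-1],[0,-0.7,0,0,0,0,-1],[0,-0.7,0,0,0,0,-1],[0,-0.7,0,0,0,0,-1],[0,-0.6,0,0,0,0,-1],[0,-0.4,0,0,0,0,-1],[0,-0.1,0,0,0,0,-1]]])

```text
time_s: 7.0
position: [0.4678, -0.3679, 0.3008]
tcp_rot: [[-0.001, 1.0, -0.001], [1.0, 0.001, 0.001], [0.001, -0.001, -1.0]]
force: [0.2, 0.8, -1.3]
opening: 0.311
```

Call:
play_rows(plan=[[[0,0,-0.5,0,0,0,-1],[0,0,-0.5,0,0,0,-1],[0,0,-0.5,0,0,0,-1],[0,0,-0.4,0,0,0,-1],[0,0,-0.3,0,0,0,-1],[0,0,0,0,0,0,-1],[0,0,0,0,0,0,-1]]])

```text
time_s: 7.7
position: [0.4684, -0.3651, 0.1921]
tcp_rot: [[-0.004, 1.0, -0.001], [1.0, 0.004, 0.001], [0.001, -0.001, -1.0]]
force: [-0.6, -0.3, -1.1]
opening: 0.313
```

Call:
play_rows(plan=[[[0,-0.26,0,0,0,0,-1],[0,-0.25,0,0,0,0,-1],[0,0,-0.3,0,0,0,-1],[0,0,-0.3,0,0,0,-1],[0,0,-0.2,0,0,0,-1],[0,0,0,0,0,0,-1],[0,0,0,0,0,0,-1]]])

```text
time_s: 8.4
position: [0.4685, -0.3925, 0.1524]
tcp_rot: [[-0.003, 1.0, 0.0], [1.0, 0.003, -0.001], [-0.001, 0.0, -1.0]]
force: [-0.1, 0.2, -1.6]
opening: 0.312
```

Run:
```python
from h import *
s=read_state();p=np.array(s["position"]);print(p)
im=capture("scene");t=capture("top")
cv2.imwrite("pics/s1.png",im[:,:,::-1]);cv2.imwrite("pics/t1.png",t[:,:,::-1])
a=cv2.resize(im[80:180,210:310],None,fx=4,fy=4,interpolation=2)
b=cv2.resize(t[190:290,370:470],None,fx=4,fy=4,interpolation=2)
cv2.imwrite("pics/e.png",np.hstack([a,b])[:,:,::-1])
for n in("scene","top"): print(n,proj(n,[.468,-.3917,.025]),proj(n,p-[0,0,.0575]))
```

```text
[ 0.46847238 -0.39248182  0.15237232]
scene [256.48716052 128.53807173] [255.57978849 114.27438549]
top [419.13500604 238.7364535 ] [427.79418423 237.27589534]
```

View pics/e.png

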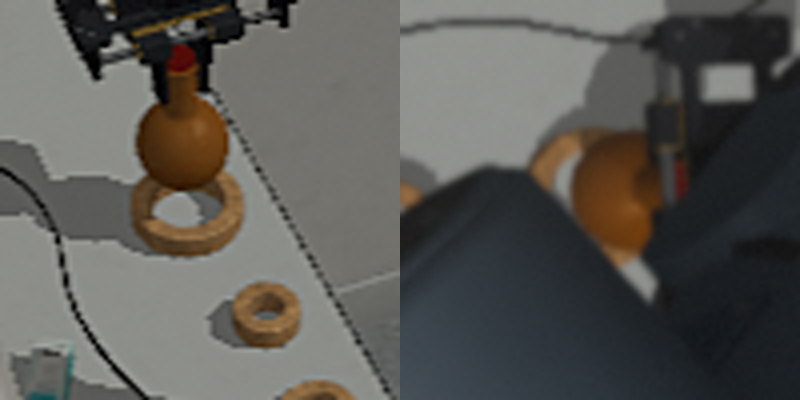

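The scene view has the bulb centre at (255.6,115.4) against a predicted (255.6,114.3), so it is over the ring.

Call:
play_rows(plan=[[[0,0,-0.2,0,0,0,-1],[0,0,-0.2,0,0,0,-1],[0,0,-0.2,0,0,0,-1],[0,0,-0.1,0,0,0,-1],[0,0,-0.05,0,0,0,-1],[0,0,-0.05,0,0,0,-1],[0,0,0,0,0,0,-1],[0,0,0,0,0,0,-1]]])

```text
time_s: 9.3
position: [0.4685, -0.3919, 0.1123]
tcp_rot: [[-0.003, 1.0, 0.0], [1.0, 0.003, -0.0], [-0.0, 0.0, -1.0]]
force: [-0.2, -0.1, -1.1]
opening: 0.306
```

Call:
play_rows(plan=[[[0,0,-0.03,0,0,0,-1],[0,0,-0.03,0,0,0,-1],[0,0,-0.02,0,0,0,-1],[0,0,0,0,0,0,-1],[0,0,0,0,0,0,-1]]])

```text
time_s: 9.8
position: [0.4682, -0.3917, 0.1082]
tcp_rot: [[-0.003, 1.0, -0.0], [1.0, 0.003, 0.0], [0.0, -0.0, -1.0]]
force: [-0.4, 0.5, 0.4]
opening: 0.316
```

Call:
play_rows(plan=[[[0,0,-0.02,0,0,0,-1],[0,0,0,0,0,0,-1],[0,0,0,0,0,0,-1]]])

```text
time_s: 10.1
position: [0.4682, -0.3917, 0.108]
tcp_rot: [[-0.003, 1.0, -0.0], [1.0, 0.003, -0.0], [-0.0, -0.0, -1.0]]
force: [-3.1, 1.4, 5.2]
opening: 0.312
```

Call:
play_rows(plan=[[[0,0,0.01,0,0,0,-1],[0,0,0,0,0,0,-0.3],[0,0,0,0,0,0,-0.25],[0,0,0,0,0,0,-0.1],[0,0,0,0,0,0,0.2],[0,0,0,0,0,0,1],[0,0,0,0,0,0,1],[0,0,0,0,0,0,1]]])

```text
time_s: 10.9
position: [0.4683, -0.3918, 0.1075]
tcp_rot: [[-0.003, 1.0, 0.0], [1.0, 0.003, 0.0], [0.0, 0.0, -1.0]]
force: [-0.4, -0.3, -0.7]
opening: 0.728
```

Call:
play_rows(plan=[[[0,0,0.2,0,0,0,1],[0,0,0.4,0,0,0,1],[0,0,0.6,0,0,0,1],[0,0,0.6,0,0,0,1],[0,0.3,0.4,0,0,0,1],[0,0.6,0.2,0,0,0,1],[0,0.8,0,0,0,0,1],[0,0.8,0,0,0,0,1],[0,0.8,0,0,0,0,1],[0,0.8,0,0,0,0,1]]])

```text
time_s: 11.9
position: [0.4682, -0.1854, 0.2285]
tcp_rot: [[-0.003, 1.0, 0.001], [1.0, 0.003, -0.001], [-0.001, 0.001, -1.0]]
force: [-0.6, -0.2, 0.3]
opening: 0.999
```

Run:
```python
from h import *
im=capture("scene");t=capture("top")
cv2.imwrite("pics/s2.png",im[:,:,::-1]);cv2.imwrite("pics/t2.png",t[:,:,::-1])
a=cv2.resize(im[80:180,210:310],None,fx=4,fy=4,interpolation=2)
b=cv2.resize(t[190:290,370:470],None,fx=4,fy=4,interpolation=2)
cv2.imwrite("pics/f.png",np.hstack([a,b])[:,:,::-1])
for n in("scene","top"): print(n,proj(n,[.468,-.3917,.049]),proj(n,[.468,-.3917,.148]))
```

```text
scene [256.25074659 123.78033808] [255.21614853 102.96331957]
top [421.89733533 238.31263144] [434.6514539  236.35501087]
```

View pics/f.png

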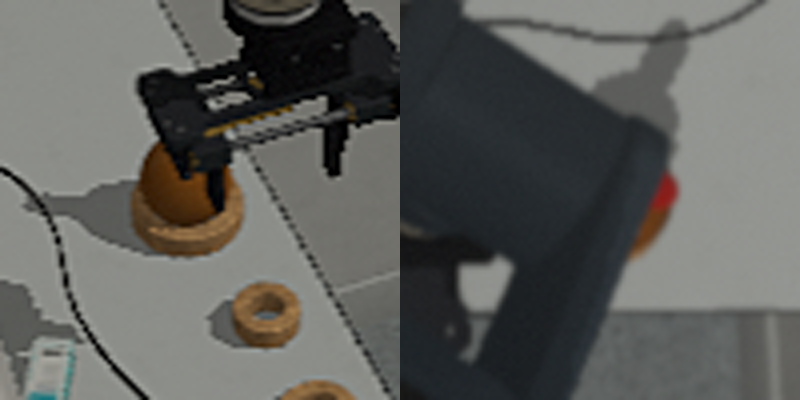

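Flask 250 is seated upright in its ring, with its stopper at top-view (435,237) against an expected (434.7,236.4). Next is flask 100.

Call:
play_rows(plan=[[[0.03,0.6,0,0,0,0,1],[0.03,0.9,0,0,0,0,1],[0.03,0.95,0,0,0,0,1],[0.03,0.95,0,0,0,0,1],[0.03,0.95,0,0,0,0,1],[0.03,0.95,0,0,0,0,1],[0.03,0.95,0,0,0,0,1],[0.03,0.95,0,0,0,0,1],[0.03,0.95,0,0,0,0,1],[0.03,0.95,0,0,0,0,1],[0,0.95,0,0,0,0,1],[0,0.8,0,0,0,0,1]]])

```text
time_s: 13.2
position: [0.4839, 0.3581, 0.2284]
tcp_rot: [[-0.004, 1.0, 0.002], [1.0, 0.004, 0.001], [0.001, 0.002, -1.0]]
force: [1.5, -0.1, 0.4]
opening: 0.998
```

Call:
play_rows(plan=[[[0,0.48,0,0,0,0,1],[0,0,-0.3,0,0,0,1],[0,0,-0.3,0,0,0,1],[0,0,0,0,0,0,1],[0,0,0,0,0,0,1]]])

```text
time_s: 13.7
position: [0.4838, 0.3795, 0.1979]
tcp_rot: [[-0.003, 1.0, 0.0], [1.0, 0.003, 0.0], [0.0, 0.0, -1.0]]
force: [1.2, -0.3, -0.1]
opening: 0.998
```

Call:
play_rows(plan=[[[0,0.03,-0.4,0,0,0,1],[0,0,-0.4,0,0,0,1],[0,0,-0.4,0,0,0,1],[0,0,-0.3,0,0,0,1],[0,0,-0.28,0,0,0,1],[0,0,0,0,0,0,1],[0,0,0,0,0,0,0],[0,0,0,0,0,0,-0.2],[0,0,0,0,0,0,-0.3],[0,0,0,0,0,0,-0.4],[0,0,0,0,0,0,-0.5],[0,0,0,0,0,0,-0.6]]])

```text
time_s: 14.9
position: [0.4833, 0.3813, 0.1088]
tcp_rot: [[-0.003, 1.0, 0.0], [1.0, 0.003, 0.0], [0.0, 0.0, -1.0]]
force: [1.0, 0.1, -0.2]
opening: 0.539
```

Call:
play_rows(plan=[[[0,0,0,0,0,0,-1],[0,0,0,0,0,0,-1],[0,0,0,0,0,0,-1],[0,0,0,0,0,0,-1]]])

```text
time_s: 15.3
position: [0.4832, 0.3813, 0.1085]
tcp_rot: [[-0.003, 1.0, -0.0], [1.0, 0.003, -0.0], [-0.0, -0.0, -1.0]]
force: [0.5, 0.0, -0.1]
opening: 0.266
```

Call:
play_rows(plan=[[[0,0,0.1,0,0,0,-1],[0,0,0.2,0,0,0,-1],[0,0,0.5,0,0,0,-1],[0,0,0.5,0,0,0,-1],[0,0,0.5,0,0,0,-1],[0,0,0.5,0,0,0,-1],[0,0,0.3,0,0,0,-1],[0,0,0.1,0,0,0,-1],[0,0,0,0,0,0,-1]]])

```text
time_s: 16.2
position: [0.4836, 0.3814, 0.2447]
tcp_rot: [[-0.003, 1.0, 0.002], [1.0, 0.003, 0.001], [0.001, 0.002, -1.0]]
force: [0.2, -0.1, -2.1]
opening: 0.265
```

Call:
play_rows(plan=[[[0,-0.2,0,0,0,0,-1],[0,-0.4,0,0,0,0,-1],[-0.07,-0.7,0,0,0,0,-1],[-0.07,-0.8,0,0,0,0,-1],[-0.07,-0.8,0,0,0,0,-1],[-0.07,-0.8,0,0,0,0,-1],[-0.07,-0.8,0,0,0,0,-1],[-0.07,-0.8,0,0,0,0,-1],[-0.07,-0.8,0,0,0,0,-1],[-0.07,-0.7,0,0,0,0,-1],[-0.07,-0.5,0,0,0,0,-1],[0,-0.16,0,0,0,0,-1]]])

```text
time_s: 17.4
position: [0.4503, 0.0059, 0.2426]
tcp_rot: [[0.0, 1.0, -0.003], [1.0, -0.0, -0.0], [-0.0, -0.003, -1.0]]
force: [-0.2, 0.1, 0.1]
opening: 0.264
```

Call:
play_rows(plan=[[[0,0,-0.4,0,0,0,-1],[0,0,-0.5,0,0,0,-1],[0,0,-0.5,0,0,0,-1],[0,0,-0.4,0,0,0,-1],[0,0,-0.2,0,0,0,-1],[0,0,0,0,0,0,-1],[0,0,0,0,0,0,-1]]])

```text
time_s: 18.1
position: [0.452, 0.0084, 0.1437]
tcp_rot: [[-0.003, 1.0, 0.0], [1.0, 0.003, 0.0], [0.0, 0.0, -1.0]]
force: [-0.3, 0.9, -0.3]
opening: 0.266
```

Run:
```python
from h import *
s=read_state();p=np.array(s["position"]);print(p)
im=capture("scene");t=capture("top")
a=cv2.resize(im[160:260,255:355],None,fx=4,fy=4,interpolation=2)
b=cv2.resize(t[190:290,235:335],None,fx=4,fy=4,interpolation=2)
cv2.imwrite("pics/g.png",np.hstack([a,b])[:,:,::-1])
for n in("scene","top"): print(n,proj(n,p-[0,0,.042]))
```

```text
[0.45204813 0.00838562 0.14373831]
scene [307.13453907 194.99732574]
top [281.75970317 244.13305968]
```

View pics/g.png

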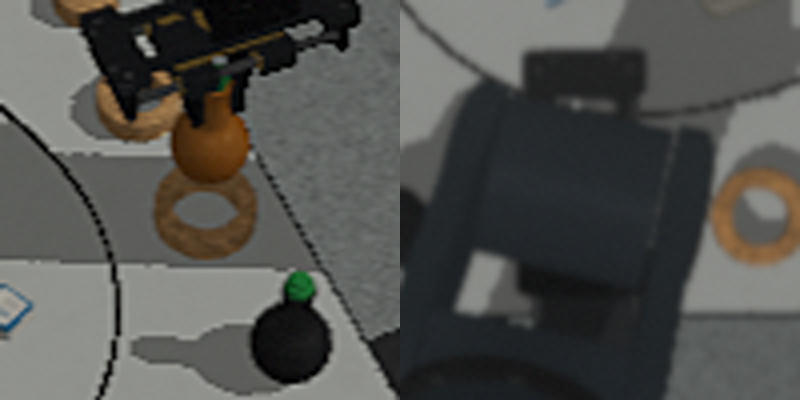

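The bulb is at scene (307.1,195.9), as predicted, above ring_100. I lower it.

Call:
play_rows(plan=[[[0,0,-0.25,0,0,0,-1],[0,0,-0.3,0,0,0,-1],[0,0,-0.25,0,0,0,-1],[0,0,-0.15,0,0,0,-1],[0,0,-0.1,0,0,0,-1],[0,0,-0.05,0,0,0,-1],[0,0,-0.04,0,0,0,-1],[0,0,0,0,0,0,-1],[0,0,0,0,0,0,-1]]])

```text
time_s: 19.1
position: [0.452, 0.0082, 0.0868]
tcp_rot: [[-0.003, 1.0, 0.001], [1.0, 0.003, -0.0], [-0.0, 0.001, -1.0]]
force: [0.2, -1.4, -0.9]
opening: 0.264
```

Call:
play_rows(plan=[[[0,0,-0.02,0,0,0,-1],[0,0,-0.01,0,0,0,-1],[0,0,0,0,0,0,-1],[0,0,0,0,0,0,-1]]])

```text
time_s: 19.5
position: [0.4518, 0.0082, 0.0851]
tcp_rot: [[-0.003, 1.0, 0.0], [1.0, 0.003, 0.0], [0.0, 0.0, -1.0]]
force: [0.9, 0.8, -0.3]
opening: 0.265
```

Call:
play_rows(plan=[[[0,0,-0.015,0,0,0,-1],[0,0,0,0,0,0,-1],[0,0,0,0,0,0,-1]]])

```text
time_s: 19.8
position: [0.4517, 0.0083, 0.0843]
tcp_rot: [[-0.003, 1.0, -0.0], [1.0, 0.003, 0.0], [0.0, -0.0, -1.0]]
force: [0.3, 0.5, -0.9]
opening: 0.267
```

Call:
play_rows(plan=[[[0,0,-0.02,0,0,0,-1],[0,0,0,0,0,0,-1],[0,0,0,0,0,0,-1]]])

```text
time_s: 20.1
position: [0.4516, 0.0085, 0.0835]
tcp_rot: [[-0.003, 1.0, -0.0], [1.0, 0.003, 0.0], [0.0, -0.0, -1.0]]
force: [-1.2, 1.8, 3.4]
opening: 0.269
```

Call:
play_rows(plan=[[[0,0,0.01,0,0,0,-1],[0,0,0,0,0,0,-0.4],[0,0,0,0,0,0,-0.35],[0,0,0,0,0,0,-0.2],[0,0,0,0,0,0,0.1],[0,0,0,0,0,0,0.6],[0,0,0,0,0,0,1],[0,0,0,0,0,0,1],[0,0,0.3,0,0,0,1],[0,0,0.7,0,0,0,1],[0,0,0.8,0,0,0,1],[0,0,0.8,0,0,0,1]]])

```text
time_s: 21.3
position: [0.4512, 0.0083, 0.2149]
tcp_rot: [[-0.003, 1.0, -0.001], [1.0, 0.003, 0.0], [0.0, -0.001, -1.0]]
force: [0.5, 0.4, -0.6]
opening: 0.979
```

Call:
play_rows(plan=[[[0,0.2,0.4,0,0,0,1],[0,0.6,0,0,0,0,1],[0.2,0.8,0,0,0,0,1],[0.4,0.8,0,0,0,0,1],[0.5,0.8,0,0,0,0,1],[0.5,0.8,0,0,0,0,1],[0.5,0.7,0,0,0,0,1],[0.4,0.4,0,0,0,0,1],[0.26,0.1,0,0,0,0,1],[0,0,-0.3,0,0,0,1],[0,0,-0.3,0,0,0,1],[0,0,0,0,0,0,1]]])

```text
time_s: 22.5
position: [0.5879, 0.2678, 0.2011]
tcp_rot: [[-0.003, 1.0, -0.006], [1.0, 0.003, -0.002], [-0.002, -0.006, -1.0]]
force: [0.3, -0.1, -0.5]
opening: 1.001
```

Run:
```python
from h import *
p=np.array(read_state()["position"]);print(p)
im=capture("scene");t=capture("top")
a=cv2.resize(im[160:310,255:405],None,fx=4,fy=4,interpolation=2)
cv2.imwrite("pics/i.png",a[:,:,::-1])
print(proj("scene",[.4517,.008,.042]),proj("scene",[.4517,.008,.124]),proj("scene",p))
```

```text
[0.58785359 0.26783293 0.20107712]
[306.23704439 206.20549014] [307.55442501 190.45365804] [303.15678102 262.46595423]
```

View pics/i.png

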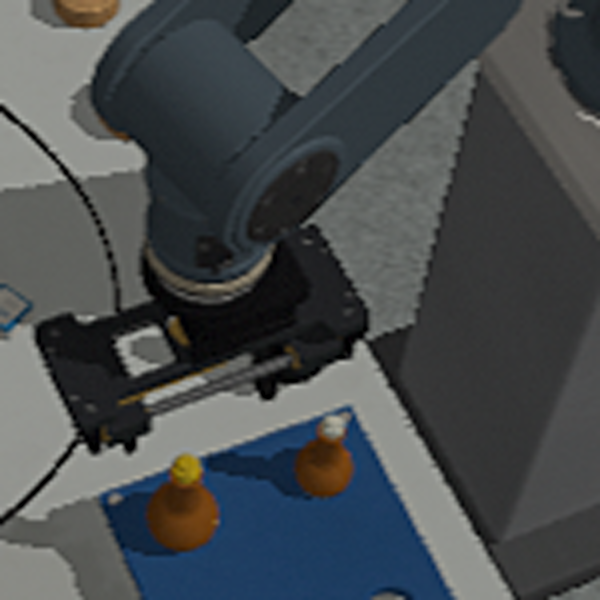

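Call:
play_rows(plan=[[[0,0.02,-0.4,0,0,0,1],[0,0,-0.5,0,0,0,1],[0,0,-0.5,0,0,0,1],[0,0,-0.4,0,0,0,1],[0,0,-0.36,0,0,0,1],[0,0,0,0,0,0,1],[0,0,0,0,0,0,1],[0,0,0,0,0,0,0],[0,0,0,0,0,0,-0.3],[0,0,0,0,0,0,-0.4],[0,0,0,0,0,0,-0.5],[0,0,0,0,0,0,-0.6]]])

```text
time_s: 23.8
position: [0.5899, 0.2693, 0.0961]
tcp_rot: [[-0.003, 1.0, 0.0], [1.0, 0.003, 0.0], [0.0, 0.0, -1.0]]
force: [0.4, -1.3, -0.0]
opening: 0.634
```

Call:
play_rows(plan=[[[0,0,0,0,0,0,-1],[0,0,0,0,0,0,-1],[0,0,0,0,0,0,-1],[0,0,0,0,0,0,-1]]])

```text
time_s: 24.2
position: [0.5898, 0.2692, 0.0957]
tcp_rot: [[-0.003, 1.0, -0.0], [1.0, 0.003, -0.0], [-0.0, -0.0, -1.0]]
force: [-0.1, 0.4, -0.9]
opening: 0.263
```

Call:
play_rows(plan=[[[0,0,0,0,0,0,-1],[0,0,0,0,0,0,-1]]])

```text
time_s: 24.4
position: [0.5899, 0.2693, 0.0958]
tcp_rot: [[-0.003, 1.0, 0.0], [1.0, 0.003, 0.0], [0.0, 0.0, -1.0]]
force: [-0.2, 0.2, 0.6]
opening: 0.232
```

Call:
play_rows(plan=[[[0,0,0.1,0,0,0,-1],[0,0,0.3,0,0,0,-1],[0,0,0.5,0,0,0,-1],[0,0,0.6,0,0,0,-1],[0,0,0.6,0,0,0,-1],[0,0,0.5,0,0,0,-1],[0,0,0.3,0,0,0,-1],[0,0,0,0,0,0,-1]]])

```text
time_s: 25.2
position: [0.5916, 0.2698, 0.2452]
tcp_rot: [[-0.003, 1.0, 0.007], [1.0, 0.003, 0.002], [0.002, 0.007, -1.0]]
force: [0.7, -0.2, 0.1]
opening: 0.229
```

Call:
play_rows(plan=[[[-0.2,-0.2,0,0,0,0,-1],[-0.3,-0.5,0,0,0,0,-1],[-0.3,-0.7,0,0,0,0,-1],[-0.3,-0.8,0,0,0,0,-1],[-0.3,-0.8,0,0,0,0,-1],[-0.3,-0.8,0,0,0,0,-1],[-0.3,-0.8,0,0,0,0,-1],[-0.3,-0.8,0,0,0,0,-1],[-0.2,-0.8,0,0,0,0,-1],[-0.1,-0.7,0,0,0,0,-1],[-0.06,-0.5,0,0,0,0,-1],[0,-0.31,0,0,0,0,-1]]])

```text
time_s: 26.4
position: [0.4558, -0.118, 0.2405]
tcp_rot: [[-0.001, 1.0, -0.001], [1.0, 0.001, 0.0], [0.0, -0.001, -1.0]]
force: [0.4, 0.3, -0.1]
opening: 0.233
```

Call:
play_rows(plan=[[[0,0,-0.4,0,0,0,-1],[0,0,-0.5,0,0,0,-1],[0,0,-0.5,0,0,0,-1],[0,0,-0.4,0,0,0,-1],[0,0,-0.2,0,0,0,-1],[0,0,0,0,0,0,-1],[0,0,0,0,0,0,-1]]])

```text
time_s: 27.1
position: [0.4571, -0.1163, 0.1411]
tcp_rot: [[-0.003, 1.0, 0.0], [1.0, 0.003, -0.0], [-0.0, 0.0, -1.0]]
force: [-0.6, 0.1, 0.3]
opening: 0.238
```

Run:
```python
from h import *
s=read_state();p=np.array(s["position"]);print(p)
im=capture("scene")
a=cv2.resize(im[130:250,235:365],None,fx=5,fy=5,interpolation=2)
cv2.imwrite("pics/j.png",a[:,:,::-1])
for X in (p-[0,0,.0367],[.4517,.008,.042],[.4517,.008,.124]): print((proj("scene",X)-[235,130]+.4)*5)
```

```text
[ 0.45706231 -0.11634606  0.14112245]
[274.91914908 184.21875378]
[358.18522197 383.02745071]
[364.77212506 304.26829019]
```

View pics/j.png

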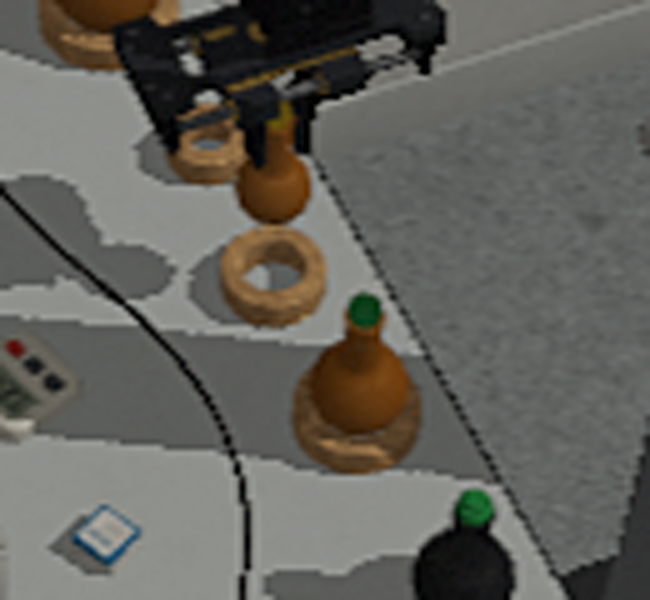

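Flask 100 is seated upright. Flask 50's bulb is at crop (274,186) against a predicted (275,184), so I lower it.

Call:
play_rows(plan=[[[0,0,-0.25,0,0,0,-1],[0,0,-0.35,0,0,0,-1],[0,0,-0.3,0,0,0,-1],[0,0,-0.15,0,0,0,-1],[0,0,-0.1,0,0,0,-1],[0,0,-0.06,0,0,0,-1],[0,0,-0.04,0,0,0,-1],[0,0,0,0,0,0,-1],[0,0,0,0,0,0,-1]]])

```text
time_s: 28.05
position: [0.4571, -0.1164, 0.0786]
tcp_rot: [[-0.003, 1.0, 0.001], [1.0, 0.003, -0.0], [-0.0, 0.001, -1.0]]
force: [0.3, -0.0, 0.2]
opening: 0.232
```

Call:
play_rows(plan=[[[0,0,-0.015,0,0,0,-1],[0,0,0,0,0,0,-1],[0,0,0,0,0,0,-1]]])

```text
time_s: 28.35
position: [0.4569, -0.1163, 0.0777]
tcp_rot: [[-0.003, 1.0, 0.0], [1.0, 0.003, -0.0], [-0.0, 0.0, -1.0]]
force: [0.0, 0.1, 0.3]
opening: 0.234
```

Call:
play_rows(plan=[[[0,0,-0.02,0,0,0,-1],[0,0,0,0,0,0,-1],[0,0,0,0,0,0,-1]]])

```text
time_s: 28.65
position: [0.4566, -0.1161, 0.0767]
tcp_rot: [[-0.003, 1.0, -0.0], [1.0, 0.003, 0.0], [0.0, -0.0, -1.0]]
force: [-1.0, 1.0, 2.7]
opening: 0.231
```

Call:
play_rows(plan=[[[0,0,-0.015,0,0,0,-1],[0,0,0,0,0,0,-1],[0,0,0,0,0,0,-1]]])

```text
time_s: 28.95
position: [0.4565, -0.1159, 0.0762]
tcp_rot: [[-0.003, 1.0, -0.0], [1.0, 0.003, 0.0], [0.0, -0.0, -1.0]]
force: [-1.3, 1.9, 7.6]
opening: 0.23
```

Call:
play_rows(plan=[[[0,0,0.01,0,0,0,-1],[0,0,0,0,0,0,-0.45],[0,0,0,0,0,0,-0.4],[0,0,0,0,0,0,-0.2],[0,0,0,0,0,0,0.1],[0,0,0,0,0,0,0.6],[0,0,0,0,0,0,1],[0,0,0,0,0,0,1],[0,0,0.3,0,0,0,1],[0,0,0.7,0,0,0,1],[0,0,0.8,0,0,0,1],[0,0,0.8,0,0,0,1]]])

```text
time_s: 30.15
position: [0.4562, -0.116, 0.2074]
tcp_rot: [[-0.003, 1.0, -0.001], [1.0, 0.003, 0.001], [0.001, -0.001, -1.0]]
force: [1.6, -0.9, 0.4]
opening: 0.975
```

Call:
play_rows(plan=[[[0,0.2,0.4,0,0,0,1],[0.08,0.5,0.2,0,0,0,1],[0.08,0.8,0,0,0,0,1],[0.08,0.9,0,0,0,0,1],[0.08,0.9,0,0,0,0,1],[0.08,0.9,0,0,0,0,1],[0.08,0.9,0,0,0,0,1],[0,0.9,0,0,0,0,1],[0,0.9,0,0,0,0,1],[0,0.6,0,0,0,0,1],[0,0.25,0,0,0,0,1],[0,0,-0.3,0,0,0,1]]])

```text
time_s: 31.35
position: [0.4819, 0.2733, 0.2227]
tcp_rot: [[-0.006, 1.0, 0.005], [1.0, 0.006, 0.001], [0.001, 0.005, -1.0]]
force: [-0.4, -1.5, -0.2]
opening: 1.0
```

Call:
play_rows(plan=[[[0,0,-0.5,0,0,0,1],[0,0,-0.5,0,0,0,1],[0,0,0,0,0,0,1],[0,0,0,0,0,0,1]]])

```text
time_s: 31.75
position: [0.4808, 0.2706, 0.1713]
tcp_rot: [[-0.002, 1.0, -0.001], [1.0, 0.002, -0.001], [-0.001, -0.001, -1.0]]
force: [-1.3, 0.5, -0.1]
opening: 0.998
```

Call:
play_rows(plan=[[[0,0.01,-0.4,0,0,0,1],[0,0,-0.5,0,0,0,1],[0,0,-0.5,0,0,0,1],[0,0,-0.3,0,0,0,1],[0,0,-0.15,0,0,0,1],[0,0,0,0,0,0,1],[0,0,0,0,0,0,0],[0,0,0,0,0,0,-0.3],[0,0,0,0,0,0,-0.4],[0,0,0,0,0,0,-0.5],[0,0,0,0,0,0,-0.6],[0,0,0,0,0,0,-0.7]]])

```text
time_s: 32.95
position: [0.4808, 0.2718, 0.0789]
tcp_rot: [[-0.003, 1.0, 0.0], [1.0, 0.003, 0.0], [0.0, 0.0, -1.0]]
force: [0.5, 0.8, -0.1]
opening: 0.536
```

Call:
play_rows(plan=[[[0,0,0,0,0,0,-1],[0,0,0,0,0,0,-1],[0,0,0,0,0,0,-1],[0,0,0,0,0,0,-1],[0,0,0,0,0,0,-1],[0,0,0,0,0,0,-1]]])

```text
time_s: 33.55
position: [0.4807, 0.2717, 0.0788]
tcp_rot: [[-0.003, 1.0, -0.0], [1.0, 0.003, -0.0], [-0.0, -0.0, -1.0]]
force: [-0.3, 0.1, -0.9]
opening: 0.2
```

Call:
play_rows(plan=[[[0,0,0.1,0,0,0,-1],[0,0,0.3,0,0,0,-1],[0,0,0.5,0,0,0,-1],[0,0,0.6,0,0,0,-1],[0,0,0.6,0,0,0,-1],[0,0,0.5,0,0,0,-1],[0,0,0.3,0,0,0,-1],[0,0,0,0,0,0,-1]]])

```text
time_s: 34.35
position: [0.4823, 0.2723, 0.2266]
tcp_rot: [[-0.003, 1.0, 0.006], [1.0, 0.003, 0.002], [0.002, 0.006, -1.0]]
force: [0.7, 1.3, -0.7]
opening: 0.2
```

Call:
play_rows(plan=[[[0,-0.2,0,0,0,0,-1],[0,-0.5,0,0,0,0,-1],[-0.1,-0.7,0,0,0,0,-1],[-0.1,-0.8,0,0,0,0,-1],[-0.1,-0.8,0,0,0,0,-1],[-0.1,-0.8,0,0,0,0,-1],[-0.1,-0.8,0,0,0,0,-1],[-0.08,-0.8,0,0,0,0,-1],[0,-0.8,0,0,0,0,-1],[0,-0.8,0,0,0,0,-1],[0,-0.8,0,0,0,0,-1],[0,-0.8,0,0,0,0,-1]]])

```text
time_s: 35.55
position: [0.4501, -0.1597, 0.2223]
tcp_rot: [[-0.003, 1.0, -0.003], [1.0, 0.003, 0.002], [0.002, -0.003, -1.0]]
force: [0.7, -0.3, 0.4]
opening: 0.196
```

Call:
play_rows(plan=[[[0,-0.8,0,0,0,0,-1],[0,-0.6,0,0,0,0,-1],[0,-0.26,0,0,0,0,-1],[0,0,0,0,0,0,-1],[0,0,-0.3,0,0,0,-1],[0,0,-0.4,0,0,0,-1],[0,0,-0.5,0,0,0,-1],[0,0,-0.4,0,0,0,-1],[0,0,-0.2,0,0,0,-1],[0,0,0,0,0,0,-1],[0,0,0,0,0,0,-1]]])

```text
time_s: 36.65
position: [0.452, -0.2406, 0.1341]
tcp_rot: [[-0.004, 1.0, 0.0], [1.0, 0.004, 0.0], [0.0, 0.0, -1.0]]
force: [-0.3, -0.4, 0.2]
opening: 0.195
```

Run:
```python
from h import *
s=read_state();p=np.array(s["position"]);print(p)
im=capture("scene")
a=cv2.resize(im[90:210,225:355],None,fx=5,fy=5,interpolation=2)
cv2.imwrite("pics/k.png",a[:,:,::-1])
for X in (p-[0,0,.0268],[.4565,-.1162,.039],[.4565,-.1162,.112],[.452,-.242,.025]): print((proj("scene",X)-[225,90]+.4)*5)
```

```text
[ 0.45200014 -0.24057628  0.13414826]
[258.36776262 248.9352676 ]
[323.75245459 448.26551437]
[326.05862776 376.4061924 ]
[257.82298136 329.83168726]
```

View pics/k.png

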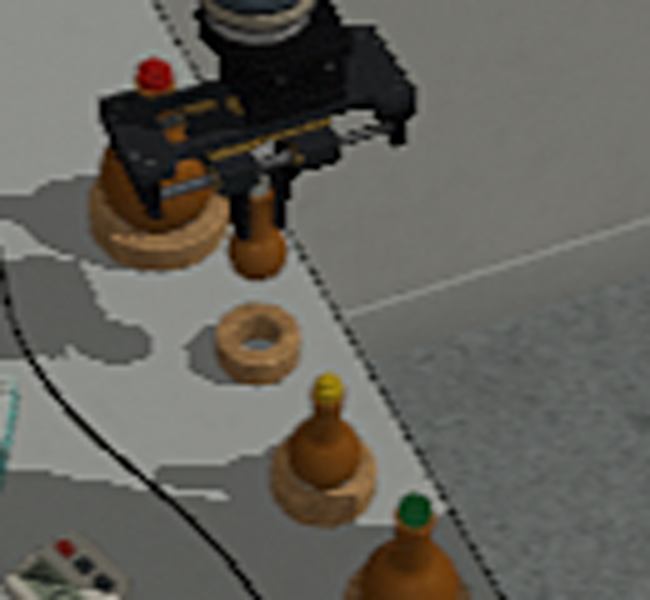

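Flask 50 is seated upright. Flask 25's bulb at crop (258,251) is aligned with ring_25, so I lower it.

Call:
play_rows(plan=[[[0,0,-0.25,0,0,0,-1],[0,0,-0.4,0,0,0,-1],[0,0,-0.3,0,0,0,-1],[0,0,-0.15,0,0,0,-1],[0,0,-0.1,0,0,0,-1],[0,0,-0.06,0,0,0,-1],[0,0,-0.04,0,0,0,-1],[0,0,0,0,0,0,-1],[0,0,0,0,0,0,-1]]])

```text
time_s: 37.6
position: [0.452, -0.2414, 0.0692]
tcp_rot: [[-0.003, 1.0, 0.001], [1.0, 0.003, -0.0], [-0.0, 0.001, -1.0]]
force: [0.1, 0.7, -0.3]
opening: 0.197
```

Call:
play_rows(plan=[[[0,0,-0.015,0,0,0,-1],[0,0,0,0,0,0,-1],[0,0,0,0,0,0,-1]]])

```text
time_s: 37.9
position: [0.4518, -0.2413, 0.0681]
tcp_rot: [[-0.003, 1.0, 0.0], [1.0, 0.003, -0.0], [-0.0, 0.0, -1.0]]
force: [-0.1, 0.1, 0.1]
opening: 0.196
```

Call:
play_rows(plan=[[[0,0,-0.02,0,0,0,-1],[0,0,0,0,0,0,-1],[0,0,0,0,0,0,-1]]])

```text
time_s: 38.2
position: [0.4518, -0.2412, 0.067]
tcp_rot: [[-0.003, 1.0, -0.0], [1.0, 0.003, 0.0], [0.0, -0.0, -1.0]]
force: [-0.2, 0.0, 0.8]
opening: 0.199
```

Call:
play_rows(plan=[[[0,0,-0.015,0,0,0,-1],[0,0,0,0,0,0,-1],[0,0,0,0,0,0,-1]]])

```text
time_s: 38.5
position: [0.4518, -0.2412, 0.0663]
tcp_rot: [[-0.003, 1.0, -0.0], [1.0, 0.003, 0.0], [0.0, -0.0, -1.0]]
force: [0.3, 0.3, -0.3]
opening: 0.194
```

Call:
play_rows(plan=[[[0,0,-0.02,0,0,0,-1],[0,0,0,0,0,0,-1],[0,0,0,0,0,0,-1]]])

```text
time_s: 38.8
position: [0.4518, -0.2412, 0.0653]
tcp_rot: [[-0.003, 1.0, -0.0], [1.0, 0.003, 0.0], [0.0, -0.0, -1.0]]
force: [-0.4, -0.1, -0.4]
opening: 0.199
```

Call:
play_rows(plan=[[[0,0,-0.015,0,0,0,-1],[0,0,0,0,0,0,-1],[0,0,0,0,0,0,-1]]])

```text
time_s: 39.1
position: [0.4518, -0.2413, 0.0648]
tcp_rot: [[-0.003, 1.0, 0.0], [1.0, 0.003, -0.0], [-0.0, 0.0, -1.0]]
force: [-0.7, 0.8, 4.1]
opening: 0.202
```

Contact. I release, rise and clear the cameras' view.

Call:
play_rows(plan=[[[0,0,0.01,0,0,0,-1],[0,0,0,0,0,0,-0.5],[0,0,0,0,0,0,-0.45],[0,0,0,0,0,0,-0.2],[0,0,0,0,0,0,0.1],[0,0,0,0,0,0,0.6],[0,0,0,0,0,0,1],[0,0,0,0,0,0,1],[0,0,0.3,0,0,0,1],[0,0,0.7,0,0,0,1],[0,0,0.8,0,0,0,1],[0,0,0.8,0,0,0,1]]])

```text
time_s: 40.3
position: [0.4514, -0.2409, 0.1961]
tcp_rot: [[-0.003, 1.0, -0.001], [1.0, 0.003, 0.001], [0.001, -0.001, -1.0]]
force: [-1.0, -0.8, -0.0]
opening: 0.97
```

Call:
play_rows(plan=[[[0,0.2,0.4,0,0,0,1],[0,0.6,0.2,0,0,0,1],[0,0.8,0,0,0,0,1],[0,0.9,0,0,0,0,1],[0,0.9,0,0,0,0,1],[0,0.9,0,0,0,0,1],[0,0.9,0,0,0,0,1],[0,0.9,0,0,0,0,1],[0,0.9,0,0,0,0,1],[0,0.8,0,0,0,0,1],[0,0.5,0,0,0,0,1],[0,0,0,0,0,0,1]]])

```text
time_s: 41.5
position: [0.4513, 0.1765, 0.2251]
tcp_rot: [[-0.008, 1.0, 0.0], [1.0, 0.008, 0.001], [0.001, 0.0, -1.0]]
force: [0.9, -0.4, -0.7]
opening: 0.996
```

Run:
```python
from h import *
p=read_state()["position"];print(p)
im=capture("scene");t=capture("top")
a=cv2.resize(im[90:240,225:335],None,fx=4,fy=4,interpolation=2)
b=cv2.resize(t[205:265,270:445],None,fx=4,fy=4,interpolation=2)
cv2.imwrite("pics/l.png",a[:,:,::-1]);cv2.imwrite("pics/m.png",b[:,:,::-1])
for X,z,st in (((.4517,.008),.042,.088),((.4565,-.1162),.039,.078),((.452,-.2412),.039,.07),((.468,-.3917),.049,.104)):
  print(*[np.round((proj(n,[*X,h])-o+.4)*4) for n,o in(("scene",np.r_[225,90]),("top",np.r_[270,205])) for h in(z,z+st-.005)])
```

```text
[0.45129571 0.17648701 0.22506399]
[327. 466.] [332. 403.] [ 51. 162.] [ 49. 157.]
[259. 359.] [261. 301.] [223. 154.] [233. 150.]
[207. 254.] [206. 201.] [396. 159.] [416. 156.]
[127. 137.] [122.  53.] [609. 135.] [660. 127.]
```

View pics/l.png

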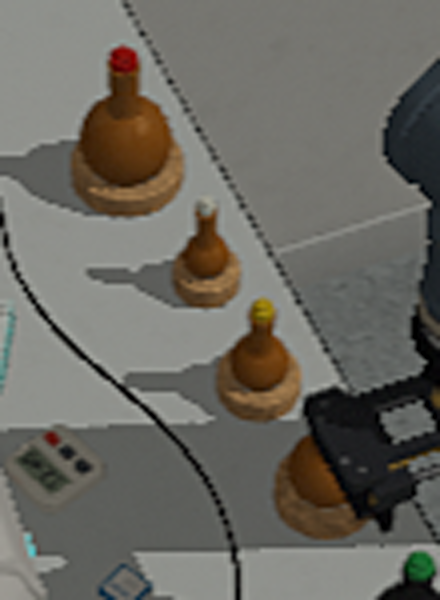

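View pics/m.png

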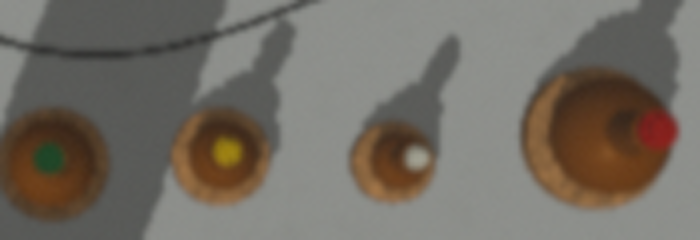

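All four stoppers lie within about 1 px of the predicted upright seated positions, and the arm is clear, so I hand in.

```bash
python3 -c "
from rig import *
print(hand_in())"
```

```text
the job is handed in; nothing more can be done
None
```

All four flasks are seated in the cork rings of their own size, neck up and released. I moved them largest first (250, 100, 50, 25), lowering each in about 1 mm steps until the wrist force showed contact. The job was handed in about 41.5 s into the 112 s allowed, and no verdict was reported.

- **Final check:** the last pictures from both cameras show each bulb home in its ring. The stoppers are within about 1 px (roughly 2–3 mm) of where an upright, seated flask should put them. Flask 100 was partly behind the gripper in the last scene view, but an earlier scene view and the final top view show it seated.
- **Surroundings:** I saw no visible shift of the rings, the timer or the black look-alike in the pictures I viewed. I did not measure these again at the end, and the cover-glass box was mostly outside the final crops. At hand-in the gripper was open, about 10 cm above everything near it.
- **Disagreements:** the two cameras differed steadily by about 1 mm in x and 3 mm in y, so I averaged them. Flask 25 made contact about 1 mm lower than expected, and flask 50 was gripped about 3 mm above its nominal point; both still seated properly.

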